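# Lock the wire guard onto the work lamp

## Robot

A 6-joint arm with a two-finger parallel gripper is mounted at the origin on the work surface; the furniture and walls round the work are solid. World frame = base frame: x ahead of the robot, y to its left, z up, the work surface at z = 0. Lengths are in m, angles in rad, forces in N, time in s.
With the tool pointing down it reaches from about 0.4 to 0.825 m from the base axis. Payload 7 kg.
Tool frame: the origin (TCP) lies on the centre line of the jaws, within the pads' length; the fingertips stand arm.tip_reach ahead of it and the grasp point (between the pads) lies 5 mm behind it (arm.tip_reach is the distance from the TCP to the fingertips, in m); z points along the fingers, y is the line along which they close (so a half turn about z gives the same grasp; the last joint's range is limited). The gripper opens to 88 mm and grips with 3 to 60 N. Pads are 19 mm wide; open, the fingers measure 130 mm over their backs; the gripper's body (78 mm by 193 mm) begins 47 mm behind the grasp point.
Start: joints at [1.497, 0.359, 0.012, 0, -1.224, -0.288], TCP at [0.239, 0.631, 0.241] pointing down, gripper open.
Joint ranges: [-3.07, 3.07], [-1.43, 2.12], [-1.02, 1.25], [-3.03, 1.67], [-3.05, -0], [-3.03, 3.03]. Speed limits (rad/s): [2.39, 2.39, 3.01, 3.14, 3.14, 3.14].

## Interface

Orientations are given as [roll, pitch, yaw] about the fixed x, y, z axes, in that order (R = Rz(yaw) Ry(pitch) Rx(roll)).
In Python, from station import status, optics, order, arm gives the robot as it stands. The module is installed in compiled form; this text tells all that it offers.
- The arm moves only by the shell command python3 -m jog 'ROWS' [FORCE]. ROWS is JSON, a list of rows, each a list of 3 entries, a list of its own where there are three numbers: the gripper command: -1 is shut, 1 is fully open, values between are in proportion, then the shift along the tool's x, y, z in mm, then the turn about the tool's z in rad. A call has 1 to 20 rows; each row is the pose to reach, as a shift and turn from the pose commanded when the call began, along the tool's axes at that moment; what a row does not reach only later rows make up. A row lasts 1/8 s, in which the tool goes at most 62.5 mm and 10.7 degrees, less where a joint would pass 70% of its speed; a pose out of reach is approached as far as the arm can. A call with a gripper value outside its range is refused whole. The fingers move at their own pace and stop on an object; FORCE is the grip in N (left out, the last holds). Time passes only in rows, so rows that repeat a pose let the fingers close. It gives the time, the measured TCP pose, the force, the opening and the grip force at its end, in the units of the state.
- status.get_state(): the state, without advancing time (a new reading comes with each control period).
- optics.grab_frame(name): name is "scene" or "top" or "wrist"; returns a dict with "color" (480x640x3 uint8, red, green, blue), "mtx" (3x3 intrinsics, pixels), "cam_to_world" (4x4, takes a point from camera to world coordinates). Camera axes: x right, y down, z forward; pixel columns grow to the right and rows downward; lengths in m; the calibration is good to about 2 mm. The wrist camera is an equidistant fisheye: a pixel r from the principal point sees the ray r / f radians off the axis. A picture is of the moment at which its call begins. There is no depth.
- order.job_done(): hands the job in; it is judged then, once.
The state is a dict: "t": time; "q": joint angles; "qd": joint speeds; "joint_efforts": joint torques, N m; "eef_pos": TCP position; "ee_rot": TCP orientation; "force": force on the tool from outside, world axes, zero at the start; "moment": the same for the moment, N m; "width": finger opening in m; "gripper_force": force on a finger pad.
Only numpy, scipy, OpenCV 4.12 (cv2) and the standard library are available. Lean on these libraries where they do the work, as an engineer would, in place of code of your own. Each camera call takes 0.05 s, during which the arm holds its last target. There are 200 camera calls.

## Task

Fit the wire guard over the globe of the work lamp: let its two lugs down through the slots in the lamp's cover ring, then, pressing down lightly, turn it clockwise (seen from above) until you feel the lugs drop into their locking notches, and let go of it. Work gently, without forcing the guard against the lamp (it must never take more than about 25 N), and leave the other things on the bench where they are.

Things in the scene. Friction and masses are not known exactly. Their poses are not given: they have to be found in the camera images.
- guard: Loose steel wire guard, 0.2 to 0.4 kg, 98 mm over its lugs, 144 mm high, standing upright on its foot ring (outer diameter 80, bore 70, 20 mm high). Origin: centre of the ring's underside, z up along the axis. Two lugs stick out of the ring along +x and -x; half a turn changes nothing. Hub under the handle: 32 mm wide, up to 104 mm above the origin.
- handle (a point): Where to grip the guard: centre of its black wing handle, on the axis 130 mm above the guard's origin. A flat bar 58 mm long along x (in line with the lugs), 14 mm thick along y, 28 mm high, on a neck of 18 mm diameter. Below it, keep fingertips over 105 mm above the guard's origin.
- lug (a point): Middle of the underside of the guard's +x lug, 8 mm above the guard's origin. Each of the two lugs reaches from the ring to 49 mm from the axis, and is 12 mm wide and 7 mm high.
- lamp: Work lamp fixed on the plywood board (top 34 mm above the bench): round grey housing 128 mm wide on a 144 mm black foot, an aluminium cover ring on top, a white globe (56 mm wide, top at 104 mm) in the middle. Origin: centre of the underside, z up. Rubber cable stub at +x. Locked in its notches, the guard has its origin 22 mm above this origin.
- slot (a point): Middle of the lamp's +x entry slot, at the top of the cover ring (53 mm above the lamp's origin). The other slot lies opposite, at -x. Each is about 18 mm wide at the lugs' radius and reaches out to 54 mm from the axis. The cover ring is 6 mm thick; its round opening is 84 mm wide.
- ledge (a point): On the lamp's axis, at the hidden level ledge under the cover ring where the lugs come to rest (guard's origin 28 mm above the lamp's). Anticlockwise is blocked. Clockwise the lugs slide to a notch 6 mm deep, 5 mm wider than a lug, an end stop right behind it: 35 to 70 degrees from the slot, different each time, to be felt. 1 N m against a stop loads the lugs with 22 N.
- marker: Bystander: marker pen, 135 mm long, 17 mm thick, lying between the work places. Origin at its underside.
- tape_black: Bystander: roll of black tape, 59 mm wide, 19 mm high, lying flat near the robot.
- pliers: Bystander: pliers with red handles, 174 mm long, lying flat near the robot.
- sanding_block: Bystander: sanding block, 67x112x28 mm, near the robot.
- screw_jar: Bystander: jar of screws with a red lid, 66 mm wide, 84 mm high, behind the work.
Not all that is in view belongs to the job. Leave any purple look-alike of the guard alone.

How it is judged:
On the way:
1. the guard hangs on the ledge, its lugs through the slots and under the cover ring, not yet in the notches (z of guard in the frame of lamp between 0.0255 and 0.032 m and horizontal distance between guard and lamp below 0.004 m and angle between guard's own z axis and vertical below 0.06 rad), for 0.2 s.
At the end, for the whole second after the job is handed in: The guard is upright (within 0.06 rad), centred on the lamp within 4 mm, at rest and let go, its lugs down in the locking notches: its origin less than 24.5 mm above the lamp's (22 mm when fully home; 28 mm on the ledge) (z of guard in the frame of lamp below 0.0245 m and horizontal distance between guard and lamp below 0.004 m and angle between guard's own z axis and vertical below 0.06 rad and linear speed of guard below 0.02 m/s); the robot touches nothing.
It fails at once if the guard is pressed or turned against the lamp with more than 25 N (contact force between guard and lamp above 25 N).
It fails at once if the arm or gripper pushes the lamp with more than 10 N (contact force between any of the fingers, the arm and lamp above 10 N).
It fails at once if a bystander is moved more than 30 mm (distance of any of marker, tape_black, pliers, sanding_block, screw_jar from where it was at the start of the episode above 0.03 m).
It also fails if it takes over 72 s, if anything falls off the work surface, if the arm or the gripper's body presses on something with over 40 N, if the wrist force passes 120 N, or if a joint passes its speed limit or range.

## Working session

There is one attempt and no reset: what is moved stays moved. The work goes in short steps, Python scripts to look and compute and a shell command to move; the robot and the scene stay as the last step left them, time stands still between calls to the robot, and variables do not carry over. Pictures are saved under pics/ and viewed, at most 10 in all, crops included, and the job is handed in when it is done.

```bash
mkdir -p pics; cat > h.py <<'E'
import numpy as np, cv2
from station import status, optics, order, arm
def grab(n):
    f=optics.grab_frame(n); return f
def ray(f,u,v,fish=False):
    K=f["mtx"];T=f["cam_to_world"]
    x=(u-K[0,2])/K[0,0];y=(v-K[1,2])/K[1,1]
    if fish:
        r=np.hypot(x,y); d=np.array([x/r*np.sin(r),y/r*np.sin(r),np.cos(r)]) if r>1e-9 else np.array([0,0,1.])
    else: d=np.array([x,y,1.])
    return T[:3,3],T[:3,:3]@d
def on(f,u,v,z,fish=False):
    o,d=ray(f,u,v,fish); return o+d*(z-o[2])/d[2]
def px(f,p):
    K=f["mtx"];T=f["cam_to_world"];c=T[:3,:3].T@(np.array(p)-T[:3,3]);return K[0,0]*c[0]/c[2]+K[0,2],K[1,1]*c[1]/c[2]+K[1,2]
def save(f,n,crop=None,s=1):
    im=f["color"][:,:,::-1]
    if crop: a,b,c,d=crop; im=im[b:d,a:c]
    cv2.imwrite("pics/"+n,cv2.resize(im,None,fx=s,fy=s,interpolation=cv2.INTER_CUBIC))
E
python3 - <<'E'
from h import *
import pickle
for n in("scene","top"):
    f=grab(n);save(f,n+".png");pickle.dump(f,open(n+".pkl","wb"));print(n,f["mtx"].round(1).tolist(),f["cam_to_world"].round(3).tolist())
s=status.get_state();print({k:np.round(v,3).tolist() for k,v in s.items()},arm.tip_reach)
E
```

```text
scene [[590.6, 0.0, 311.4], [0.0, 590.6, 240.6], [0.0, 0.0, 1.0]] [[-0.834, 0.314, -0.454, 1.202], [0.551, 0.442, -0.708, 1.071], [-0.021, -0.84, -0.541, 0.943], [0.0, 0.0, 0.0, 1.0]]
top [[473.5, 0.0, 315.9], [0.0, 473.5, 238.7], [0.0, 0.0, 1.0]] [[-0.002, -0.994, 0.109, 0.385], [-1.0, 0.005, 0.024, -0.011], [-0.025, -0.109, -0.994, 1.154], [0.0, 0.0, 0.0, 1.0]]
{'t': 0.1, 'q': [1.497, 0.359, 0.011, -0.0, -1.224, -0.288], 'qd': [0.0, -0.001, 0.002, 0.002, 0.001, 0.002], 'joint_efforts': [-0.002, -58.417, 29.375, 7.016, 0.01, -0.0], 'eef_pos': [0.239, 0.631, 0.24], 'ee_rot': [3.14, -0.0, -0.362], 'force': [0.005, -0.107, -0.358], 'moment': [0.017, -0.028, -0.009], 'gripper_force': 0.0, 'width': 0.087} 0.014
```

View pics/scene.png

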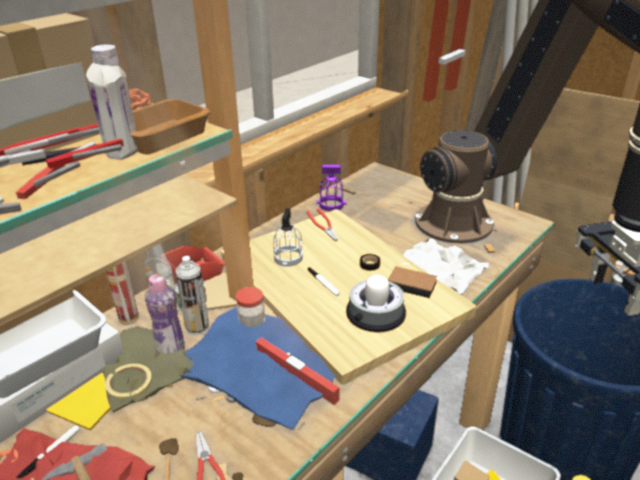

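View pics/top.png

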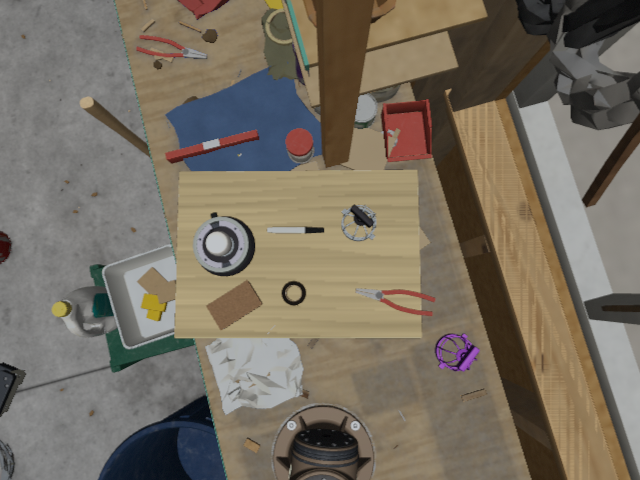

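The scene shows two cage-like objects. The steel guard with the black handle is at top (360,222) and scene (288,245). The purple look-alike is at top (457,352) and scene (331,187). The steel one fits the description (steel wire, black wing handle). The lamp is at top (222,245). I'll confirm the guard and lamp in one enlarged crop.

```bash
python3 - <<'E'
from h import *
import pickle
f=pickle.load(open("top.pkl","rb"))
a=f["color"][:,:,::-1]
b=[cv2.resize(a[y:y+100,x:x+100],(400,400),interpolation=cv2.INTER_CUBIC) for x,y in((175,195),(310,175))]
cv2.imwrite("pics/c1.png",np.hstack(b))
for u,v,z in((219,243,.138),(222,245,.034),(361,215,.178),(360,223,.034),(335,165,0.),(322,165,.0)):print(u,v,on(f,u,v,z).round(3))
E
```

```text
219 243 [0.488 0.224 0.138]
222 245 [0.494 0.241 0.034]
361 215 [ 0.541 -0.081  0.178]
360 223 [ 0.545 -0.089  0.034]
335 165 [ 0.697 -0.031  0.   ]
322 165 [0.697 0.002 0.   ]
```

View pics/c1.png

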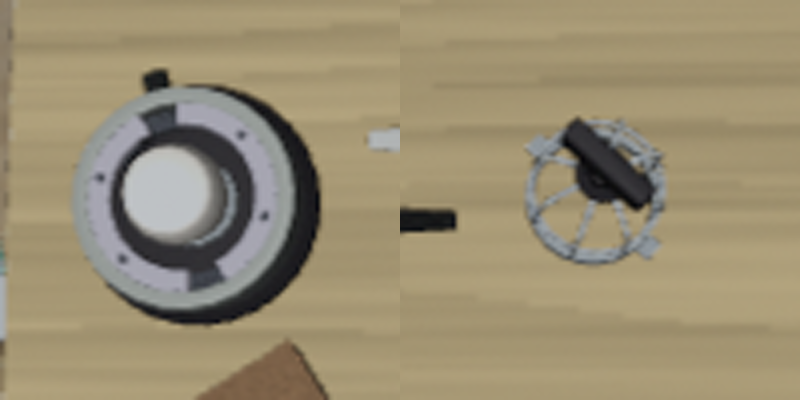

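The left crop shows the lamp with its slots at top (214.5,225.5) and (226.8,264.5), and the cable stub at (214,215). The right crop shows the steel guard: black handle ends at (353.8,206.8) and (371.3,225), lugs at (344.3,211.8) and (372.5,236.8). It is the right one.

```bash
python3 - <<'E'
from h import *
import pickle
f=pickle.load(open("top.pkl","rb"))
s1=on(f,214.5,225.5,.087);s2=on(f,226.75,264.5,.087);d=s1-s2
print("lamp",(s1+s2)/2,"yaw",np.degrees(np.arctan2(d[1],d[0])),np.linalg.norm(d))
l1=on(f,344.25,211.75,.049);l2=on(f,372.5,236.75,.049);d=l1-l2
print("guard",(l1+l2)/2,np.degrees(np.arctan2(d[1],d[0])),np.linalg.norm(d))
h=on(f,362.5,216,.178);print("handle",h)
g=(l1+l2)/2
th=np.arctan2(d[1],d[0])
s=status.get_state();p=s["eef_pos"]
# tool down: R=Rz(yaw)Rx(pi)
y=s["ee_rot"][2];R=np.array([[np.cos(y),np.sin(y),0],[np.sin(y),-np.cos(y),0],[0,0,-1]])
print("shift mm to above guard TCP z .27",(R.T@(np.r_[g[:2],.27]-p)*1000).round(1))
# tool x along handle: yaw=th mod pi ; turn about tool z = -(dyaw)
for k in(-1,0,1):
    print("turn",-(th+k*np.pi-y), "q6 now",s["q"][5],"dq1",np.arctan2(g[1],g[0])-s["q"][0])
E
```

```text
lamp [0.48913742 0.23220479 0.087     ] yaw 18.456338821624943 0.09417859139744593
guard [ 0.5402674  -0.08382675  0.049     ] 47.68376496181142 0.08872002757326186
handle [ 0.53931224 -0.08421936  0.178     ]
shift mm to above guard TCP z .27 [535.  561.7 -30.3]
turn 1.9474444222153855 q6 now -0.2881013948204571 dq1 -1.651025736986013
turn -1.1941482313744074 q6 now -0.2881013948204571 dq1 -1.651025736986013
turn -4.335740884964201 q6 now -0.2881013948204571 dq1 -1.651025736986013
```

```bash
python3 -m jog '[[1,[0,0,-30],0],[1,[50,50,-30],-0.1],[1,[90,95,-30],-0.2],[1,[130,140,-30],-0.3],[1,[170,185,-30],-0.4],[1,[210,230,-30],-0.5],[1,[250,270,-30],-0.6],[1,[300,315,-30],-0.7],[1,[340,360,-30],-0.8],[1,[380,400,-30],-0.9],[1,[420,440,-30],-1.0],[1,[460,480,-30],-1.1],[1,[500,520,-30],-1.194],[1,[535,562,-30],-1.194],[1,[535,562,-30],-1.194],[1,[535,562,-30],-1.194],[1,[535,562,-30],-1.194],[1,[535,562,-30],-1.194]]' 10 && python3 - <<'E'
from h import *
s=status.get_state();print(s["q"].round(3),s["eef_pos"],s["ee_rot"])
import pickle
f=grab("wrist");save(f,"w1.png");pickle.dump(f,open("w1.pkl","wb"));print(f["mtx"].round(1).tolist(),f["cam_to_world"].round(3).tolist())
E
```

```text
t: 2.35
eef_pos: [0.5403, -0.0827, 0.2708]
ee_rot: [3.141, -0.0, 0.834]
force: [0.6, 0.3, 0.1]
width: 0.0878
gripper_force: 0.0
[ 0.207  0.128 -0.226 -0.    -1.217  2.198] [ 0.54025158 -0.08267448  0.27084209] [ 3.14132042e+00 -4.18610454e-04  8.33966644e-01]
[[371.6, 0.0, 317.2], [0.0, 371.6, 238.1], [0.0, 0.0, 1.0]] [[0.741, -0.65, -0.169, 0.586], [-0.672, -0.717, -0.186, -0.032], [0.0, 0.251, -0.968, 0.415], [0.0, 0.0, 0.0, 1.0]]
```

View pics/w1.png

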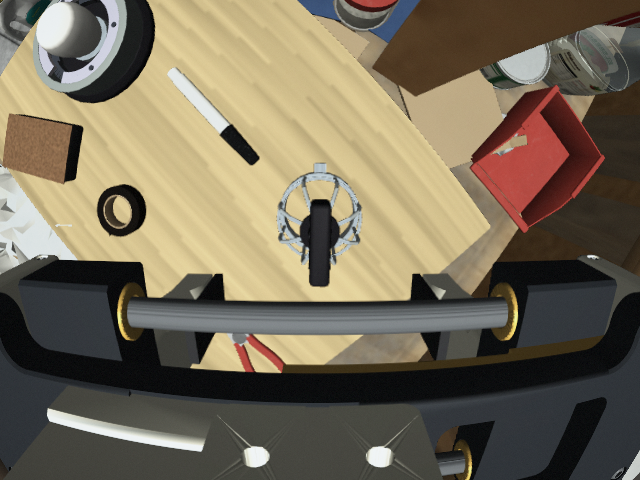

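The wrist view shows the steel guard's handle between the open fingers: ends at (319,200) and (318,286), upper lug at (320,168). I'll convert those to positions and compare.

```bash
python3 - <<'E'
from h import *
import pickle
f=pickle.load(open("w1.pkl","rb"))
s=status.get_state();p=s["eef_pos"];y=s["ee_rot"][2]
R=np.array([[np.cos(y),np.sin(y),0],[np.sin(y),-np.cos(y),0],[0,0,-1]])
im=f["color"];m=(im.max(2)<60).astype(np.uint8);m[:,:295]=0;m[:,345:]=0;m[292:]=0;m[:190]=0
for v in range(196,292,6):
    u=np.where(m[v])[0]; print(v,(u.min(),u.max()) if len(u) else None,end=' ')
print()
for n,u,v,z in(("end1",319.5,200,.178),("end2",318.5,286,.178),("lug",320,168,.049)):
    q=on(f,u,v,z,True);print(n,q.round(4),"tool",(R.T@(q-p)*1000).round(1))
E
```

```text
196 None 202 (np.int64(311), np.int64(328)) 208 (np.int64(310), np.int64(330)) 214 (np.int64(310), np.int64(330)) 220 (np.int64(304), np.int64(335)) 226 (np.int64(301), np.int64(338)) 232 (np.int64(300), np.int64(338)) 238 (np.int64(302), np.int64(337)) 244 (np.int64(305), np.int64(334)) 250 (np.int64(309), np.int64(329)) 256 (np.int64(309), np.int64(329)) 262 (np.int64(309), np.int64(329)) 268 (np.int64(309), np.int64(329)) 274 (np.int64(310), np.int64(328)) 280 (np.int64(309), np.int64(328)) 286 None 
end1 [ 0.5625 -0.0602  0.178 ] tool [31.6  1.3 92.8]
end2 [ 0.5222 -0.1038  0.178 ] tool [-27.7   0.7  92.8]
lug [ 0.5717 -0.052   0.049 ] tool [ 43.8   2.6 221.8]
```

The measured handle is 59 mm long (58 given) and centred within 2 mm, so I'll descend and grip with the tips just above the bar's bottom edge.

```bash
python3 -m jog '[[1,[2,1,30],0],[1,[2,1,60],0],[1,[2,1,85],0],[1,[2,1,97],0],[1,[2,1,105],0],[1,[2,1,105],0],[-1,[2,1,105],0],[-1,[2,1,105],0],[-1,[2,1,105],0],[-1,[2,1,105],0],[-1,[2,1,105],0],[-1,[2,1,105],0],[-1,[2,1,105],0],[-1,[2,1,105],0]]' 25
```

```text
t: 4.15
eef_pos: [0.5426, -0.0829, 0.1657]
ee_rot: [3.141, -0.0, 0.832]
force: [1.5, -0.4, -2.6]
width: 0.0135
gripper_force: 31.4
```

```bash
python3 -m jog '[[-1,[0,0,-10],0],[-1,[0,0,-40],0],[-1,[0,0,-80],0],[-1,[0,0,-120],0],[-1,[0,0,-131],0],[-1,[15,-35,-131],0.06],[-1,[30,-75,-131],0.13],[-1,[47,-118,-131],0.2],[-1,[65,-160,-131],0.28],[-1,[82,-205,-131],0.36],[-1,[98,-245,-131],0.43],[-1,[110,-275,-131],0.48],[-1,[119,-296,-131],0.51],[-1,[119,-296,-131],0.51],[-1,[119,-296,-131],0.51],[-1,[119,-296,-131],0.51],[-1,[119,-296,-131],0.51]]' 40 && python3 - <<'E'
from h import *
s=status.get_state();print(s["q"].round(3),s["eef_pos"],s["ee_rot"])
import pickle
f=grab("wrist");save(f,"w2.png");pickle.dump((f,s),open("w2.pkl","wb"))
E
```

```text
t: 6.28
eef_pos: [0.4039, 0.2038, 0.2965]
ee_rot: [3.142, 0.0, 0.321]
force: [0.1, -0.2, -3.6]
width: 0.0138
gripper_force: 46.0
[ 0.905 -0.054 -0.359 -0.    -1.266  0.987] [0.40390182 0.20378811 0.29647444] [3.14150850e+00 1.55602318e-04 3.21257924e-01]
```

View pics/w2.png

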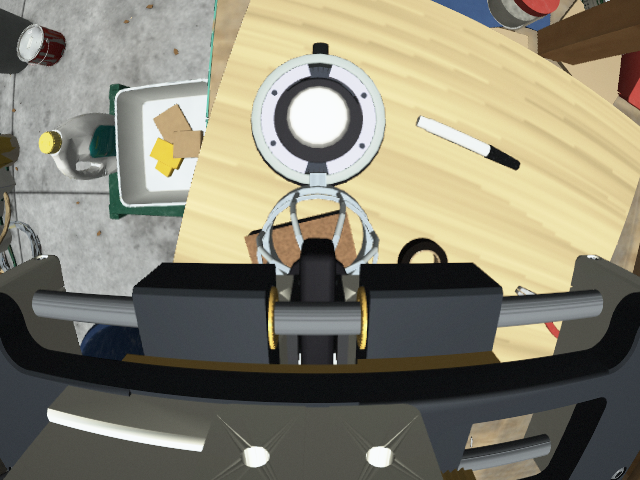

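The wrist view shows the lamp ring centred at about (318,119), with slots at (320,70) and (317,167). The guard hangs below it, its front lug at (317,181). I'll project this onto the cover-ring plane and fit it.

```bash
cat > rect.py <<'E'
from h import *
import pickle
f,s=pickle.load(open("w2.pkl","rb"))
p=s["eef_pos"];y=s["ee_rot"][2]
R=np.array([[np.cos(y),np.sin(y),0],[np.sin(y),-np.cos(y),0],[0,0,-1]])
K=f["mtx"];T=f["cam_to_world"]
def proj(P):
    c=(P-T[:3,3])@T[:3,:3]; r=np.hypot(c[...,0],c[...,1]);th=np.arctan2(r,c[...,2])
    return K[0,0]*th*c[...,0]/r+K[0,2],K[1,1]*th*c[...,1]/r+K[1,2]
C=np.array([.489,.232])
g=.3 # mm per px
i,j=np.mgrid[0:500,0:500]
# image up = tool x, right = tool y, centred on C
a=(250-i)*g/1000;b=(j-250)*g/1000
P=np.zeros((500,500,3));P[...,:2]=C+a[...,None]*R[:2,0]+b[...,None]*R[:2,1];P[...,2]=.087
u,v=proj(P)
im=cv2.remap(f["color"],u.astype(np.float32),v.astype(np.float32),cv2.INTER_CUBIC)[:,:,::-1]
if __name__=="__main__":
    cv2.imwrite("pics/rect.png",im)
    gray=cv2.GaussianBlur(cv2.cvtColor(im,cv2.COLOR_BGR2GRAY),(0,0),2).astype(float)
    c=np.array([250.,250.])
    for it in range(6):
        pts=[]
        for t in np.radians(np.r_[20:161:3,200:341:3]-90+90):
            # angle measured from up; skip slots at up & down
            r=np.arange(33,50,.1)/g; x=c[0]+r*np.sin(t);yy=c[1]-r*np.cos(t)
            pr=cv2.remap(gray.astype(np.float32),x[None].astype(np.float32),yy[None].astype(np.float32),1)[0]
            k=np.argmax(np.gradient(pr)); pts.append((x[k],yy[k]))
        pts=np.array(pts); A=np.c_[2*pts,np.ones(len(pts))];w=np.ones(len(pts),bool)
        for _ in range(4):
            q=np.linalg.lstsq(A[w],(pts[w]**2).sum(1),rcond=None)[0];c2=q[:2];rad=np.sqrt(q[2]+c2@c2)
            e=np.abs(np.hypot(*(pts-c2).T)-rad);w=e<max(2*np.median(e),2)
        c=c2
    print("centre px",c,"radius mm",rad*g,"inliers",w.sum(),len(w))
    wc=C+(250-c[1])*g/1000*R[:2,0]+(c[0]-250)*g/1000*R[:2,1];print("lamp world",wc)
    # angular profile at radius 48 mm
    for rr in(45,48,51):
        t=np.radians(np.arange(0,360,.5));x=c[0]+rr/g*np.sin(t);yy=c[1]-rr/g*np.cos(t)
        pr=cv2.remap(gray.astype(np.float32),x[None].astype(np.float32),yy[None].astype(np.float32),1)[0]
        gr=np.gradient(np.r_[pr[-60:],pr[:60]]);tt=np.arange(-30,30,.5)
        print(rr,"top slot edges deg",tt[np.argmin(gr)],tt[np.argmax(gr)])
        gr=np.gradient(pr[300:420]);tt=np.arange(150,210,.5);print("  bottom",tt[np.argmin(gr)],tt[np.argmax(gr)])
E
python3 rect.py
```

```text
centre px [250.60136028 242.84895441] radius mm 41.8459747135143 inliers 94 94
lamp world [0.49109252 0.23250623]
45 top slot edges deg -10.0 13.5
  bottom 170.0 193.0
48 top slot edges deg -10.0 14.0
  bottom 170.0 193.5
51 top slot edges deg -10.0 14.0
  bottom 169.5 194.0
```

View pics/rect.png

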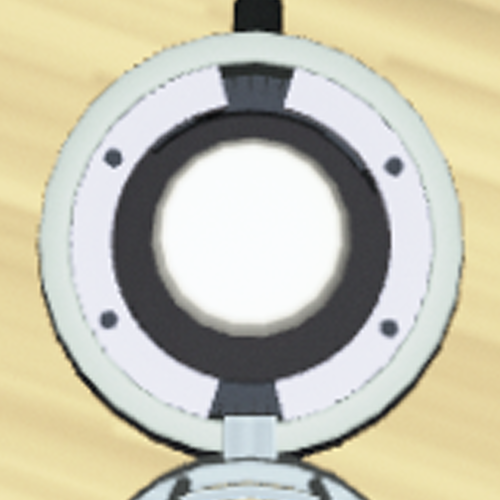

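The rectified view shows the slots at (257,88) and (246,398), about 2° clockwise of tool x. The guard's lug is at cols 223–275 with its tip at row 416. The opening radius comes out at 41.85 mm against 42 given. Next I'll check where the lug sits in the hand.

```bash
python3 - <<'E'
from rect import *
zt=p[2]-.1317+.015
for n,cx,ry in(("lugL",223,420),("lugR",275,420),("tip",249,416)):
    uu,vv=u[ry,cx],v[ry,cx]; q=on(f,uu,vv,zt,True); print(n,round(float(uu)),round(float(vv)),"tool mm",(R.T@(q-p)*1000).round(1))
L=np.array([.49109,.23251]);print("to lamp, tool mm",(R.T@(np.r_[L,p[2]]-p)*1000).round(1))
# camera position bias check, tool frame
print("cam tool",(R.T@(T[:3,3]-p)*1000).round(1))
E
```

```text
lugL 309 174 tool mm [ 46.3  -5.9 116.7]
lugR 326 174 tool mm [ 46.3   5.6 116.7]
tip 317 173 tool mm [ 47.2  -0.2 116.7]
to lamp, tool mm [91.8  0.3  0. ]
cam tool [  67.9   -0.2 -144.4]
```

```bash
python3 -m jog '[[-1,[25,0,0],0.033],[-1,[55,0,0],0.033],[-1,[80,0.5,0],0.033],[-1,[93.5,0.5,0],0.033],[-1,[93.5,0.5,0],0.033],[-1,[93.5,0.5,10],0.033],[-1,[93.5,0.5,25],0.033],[-1,[93.5,0.5,40],0.033],[-1,[93.5,0.5,55],0.033],[-1,[93.5,0.5,66],0.033],[-1,[93.5,0.5,66],0.033],[-1,[93.5,0.5,66],0.033],[-1,[93.5,0.5,66],0.033]]' 40 && python3 - <<'E'
from h import *
import pickle
s=status.get_state();print(s["eef_pos"],s["ee_rot"],s["moment"].round(3))
f=grab("wrist");save(f,"w3.png",(200,60,440,240),3.3);pickle.dump((f,s),open("w3.pkl","wb"))
E
```

```text
t: 7.95
eef_pos: [0.4929, 0.2337, 0.2312]
ee_rot: [-3.141, -0.001, 0.289]
force: [0.3, 0.7, -2.7]
width: 0.0137
gripper_force: 46.0
[0.49286559 0.23374169 0.23117897] [-3.14118566e+00 -1.03471446e-03  2.89271848e-01] [-0.094 -0.018  0.022]
```

View pics/w3.png

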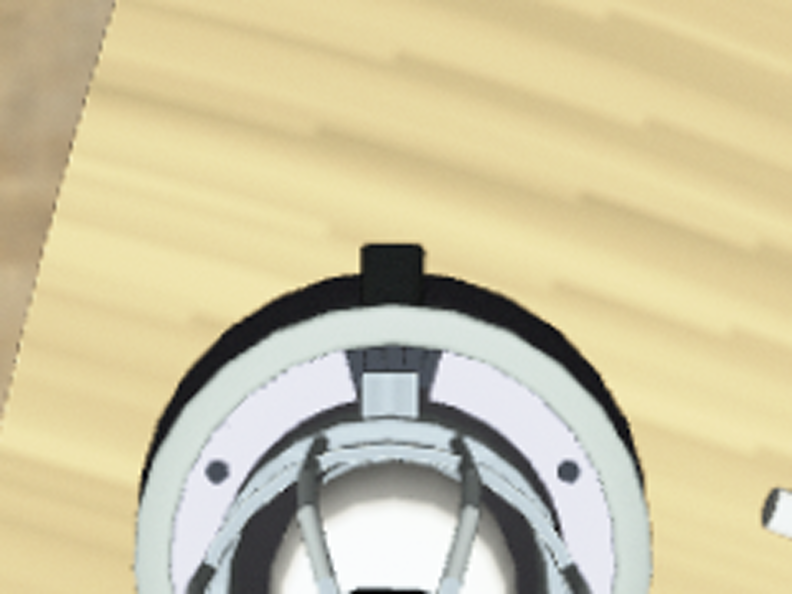

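The enlarged view shows the lug (crop cols 362–418, tip row 374) centred over the slot (outer corners (346,350) and (441,352)). I'll work out the residual offset.

```bash
python3 - <<'E'
from h import *
import pickle
f,s=pickle.load(open("w3.pkl","rb"));p=s["eef_pos"];y=s["ee_rot"][2]
R=np.array([[np.cos(y),np.sin(y),0],[np.sin(y),-np.cos(y),0],[0,0,-1]])
for n,cx,cy,z in(("lugL",362,380,.1145),("lugR",418,380,.1145),("tip",390,373,.1145),("oL",346,350,.087),("oR",441,352,.087),("iL",357,402,.087),("iR",430,402,.087),("out",393,349,.087),("houL",134,560,.084),("houR",652,560,.084)):
    q=on(f,200+cx/3.3,60+cy/3.3,z,True);print(n,(R.T@(q-p)*1000).round(1))
L=np.array([.49109,.23251]);print("lamp",(R.T@(np.r_[L,p[2]]-p)*1000).round(1))
E
```

```text
lugL [ 45.6  -5.6 116.7]
lugR [ 45.6   6.3 116.7]
tip [ 47.1   0.3 116.7]
oL [ 50.4  -9.9 144.2]
oR [ 49.9  12.3 144.2]
iL [ 38.   -7.4 144.2]
iR [ 38.1   9.8 144.2]
out [ 50.6   1.1 144.2]
houL [ -0.9 -63.1 147.2]
houR [ -0.8  65.4 147.2]
lamp [-2.1  0.7  0. ]
```

```bash
python3 -m jog '[[-1,[-0.4,0.7,0],0],[-1,[-0.4,0.7,6],0],[-1,[-0.4,0.7,12],0],[-1,[-0.4,0.7,17],0],[-1,[-0.4,0.7,17],0]]' && python3 -m jog '[[-1,[0,0,1.5],0],[-1,[0,0,3],0],[-1,[0,0,3],0]]' && python3 -m jog '[[-1,[0,0,1.5],0],[-1,[0,0,3],0],[-1,[0,0,3],0]]'
```

```text
t: 8.62
eef_pos: [0.4921, 0.2325, 0.2129]
ee_rot: [3.141, 0.001, 0.289]
force: [-0.6, 0.4, -3.4]
width: 0.0137
gripper_force: 46.0
t: 9.0
eef_pos: [0.4923, 0.2327, 0.2105]
ee_rot: [-3.142, 0.0, 0.289]
force: [0.2, 0.4, -4.1]
width: 0.0141
gripper_force: 46.0
t: 9.38
eef_pos: [0.4923, 0.2326, 0.2074]
ee_rot: [3.142, 0.0, 0.289]
force: [0.5, 0.1, -3.7]
width: 0.0138
gripper_force: 46.0
```

```bash
python3 -m jog '[[-1,[0,0,2],0],[-1,[0,0,4],0],[-1,[0,0,4],0]]' && python3 -m jog '[[-1,[0,0,2],0],[-1,[0,0,4],0],[-1,[0,0,4],0]]' && python3 -m jog '[[-1,[0,0,1.5],0],[-1,[0,0,3],0],[-1,[0,0,3],0]]' | grep -E 'eef|force'; python3 -m jog '[[-1,[0,0,1],0],[-1,[0,0,1],0],[-1,[0,0,1],0]]' | grep -E 'eef|force'
```

```text
t: 9.75
eef_pos: [0.4922, 0.2326, 0.2033]
ee_rot: [3.141, 0.0, 0.289]
force: [-0.1, 0.4, -3.8]
width: 0.014
gripper_force: 46.0
t: 10.12
eef_pos: [0.4923, 0.2326, 0.1993]
ee_rot: [3.141, 0.0, 0.289]
force: [-0.1, 0.6, -3.2]
width: 0.0139
gripper_force: 46.0
eef_pos: [0.4923, 0.2327, 0.1964]
force: [0.3, 0.2, -3.6]
gripper_force: 46.0
eef_pos: [0.4924, 0.2327, 0.1956]
force: [-1.0, -0.3, -2.5]
gripper_force: 46.0
```

```bash
for k in 1; do python3 -m jog '[[-1,[0,0,0.7],0],[-1,[0,0,0.7],0],[-1,[0,0,0.7],0]]' | grep -E 'eef|^force'; done; python3 -m jog '[[-1,[0,0,0.7],0],[-1,[0,0,0.7],0],[-1,[0,0,0.7],0]]' | grep -E 'eef|^force'
```

```text
eef_pos: [0.4924, 0.2327, 0.1949]
force: [-0.2, -0.4, -3.3]
eef_pos: [0.4924, 0.2327, 0.1942]
force: [0.2, 0.1, -3.1]
```

```bash
python3 -m jog '[[-1,[0,0,0.6],0],[-1,[0,0,0.6],0],[-1,[0,0,0.6],0]]' | grep -E 'eef|^force'; python3 -m jog '[[-1,[0,0,0.5],0],[-1,[0,0,0.5],0],[-1,[0,0,0.5],0]]' | grep -E 'eef|^force'
```

```text
eef_pos: [0.4925, 0.2328, 0.1937]
force: [0.3, 0.1, -3.2]
eef_pos: [0.4926, 0.2328, 0.1936]
force: [-1.9, -0.2, 5.2]
```

The contact height (.1936) matches the ledge (.1937 expected). I'll ease the pressure and begin turning clockwise (+ about tool z).

```bash
python3 -m jog '[[-1,[0,0,-0.15],0],[-1,[0,0,-0.15],0],[-1,[0,0,-0.15],0]]' | grep -E 'eef|^force';python3 -m jog '[[-1,[0,0,0],0.04],[-1,[0,0,0],0.08],[-1,[0,0,0],0.12],[-1,[0,0,0],0.12]]' | grep -E 'eef|^force|ee_rot'; python3 -c "
from station import status
print(status.get_state()['moment'].round(3))"
```

```text
eef_pos: [0.4926, 0.2328, 0.1936]
force: [-2.0, -0.1, 6.1]
eef_pos: [0.4929, 0.233, 0.1936]
ee_rot: [-3.141, -0.001, 0.17]
force: [0.3, -0.3, 5.6]
[-0.083 -0.019  0.057]
```

```bash
python3 -m jog '[[-1,[0,0,0],0.04],[-1,[0,0,0],0.08],[-1,[0,0,0],0.12],[-1,[0,0,0],0.12]]' | grep -E 'eef|^force|ee_rot'; python3 -c "
from station import status
print(status.get_state()['moment'].round(3))"; python3 -m jog '[[-1,[0,0,0],0.04],[-1,[0,0,0],0.08],[-1,[0,0,0],0.12],[-1,[0,0,0],0.12]]' | grep -E 'eef|^force|ee_rot'; python3 -c "
from station import status
print(status.get_state()['moment'].round(3))"
```

```text
eef_pos: [0.4928, 0.233, 0.1936]
ee_rot: [-3.141, -0.001, 0.05]
force: [0.3, -0.4, 5.4]
[-0.058 -0.089  0.085]
eef_pos: [0.4927, 0.2329, 0.1936]
ee_rot: [-3.141, -0.001, -0.069]
force: [0.6, -0.2, 5.9]
[-0.091  0.073  0.142]
```

```bash
python3 -m jog '[[-1,[0,0,0],0.04],[-1,[0,0,0],0.08],[-1,[0,0,0],0.12],[-1,[0,0,0],0.12]]' | grep -E 'eef|^force|ee_rot'; python3 -m jog '[[-1,[0,0,0],0.025],[-1,[0,0,0],0.05],[-1,[0,0,0],0.05]]' | grep -E 'eef|^force|ee_rot';python3 -c "
from station import status
print(status.get_state()['moment'].round(3))"
```

```text
eef_pos: [0.4927, 0.233, 0.1936]
ee_rot: [-3.141, -0.001, -0.189]
force: [-0.2, -0.2, 3.9]
eef_pos: [0.4927, 0.233, 0.1935]
ee_rot: [-3.141, -0.001, -0.239]
force: [0.0, -0.3, 4.8]
[-0.016  0.072  0.096]
```

```bash
python3 -m jog '[[-1,[0,0,0],0.025],[-1,[0,0,0],0.05],[-1,[0,0,0],0.05]]' | grep -E 'eef|^force|ee_rot';python3 -c "
from station import status
print(status.get_state()['moment'].round(3))"
```

```text
eef_pos: [0.4927, 0.233, 0.1935]
ee_rot: [-3.141, -0.001, -0.289]
force: [-0.4, 0.3, 5.4]
[0.001 0.07  0.178]
```

```bash
cat > ok.py <<'E'
import sys
from station import status
s=status.get_state();print(round(s['ee_rot'][2],3),s['eef_pos'].round(4)[2],s['force'].round(1),s['moment'].round(2))
sys.exit(0 if s['force'][2]>1.5 and abs(s['moment'][2])<.3 else 1)
E
python3 -m jog '[[-1,[0,0,0],0.025],[-1,[0,0,0],0.05],[-1,[0,0,0],0.05]]' >/dev/null; python3 ok.py && python3 -m jog '[[-1,[0,0,0],0.025],[-1,[0,0,0],0.05],[-1,[0,0,0],0.05]]' >/dev/null && python3 ok.py && python3 -m jog '[[-1,[0,0,0],0.025],[-1,[0,0,0],0.05],[-1,[0,0,0],0.05]]' >/dev/null && python3 ok.py
```

```text
-0.341 0.1933 [-1.4  1.   5. ] [0.49 0.01 0.16]
-0.392 0.193 [0.1 1.5 1.7] [ 0.7  -0.34  0.05]
-0.442 0.1922 [-0.4  0.4 -3.2] [-0.04  0.03  0.02]
```

The support vanished at about 42° from the slot, so the lugs are over the notches. I'll press down slowly.

```bash
python3 -m jog '[[-1,[0,0,0.7],0],[-1,[0,0,1.4],0],[-1,[0,0,1.4],0]]' >/dev/null; python3 ok.py; 
```

```text
-0.441 0.1917 [ 0.1  0.2 -3.2] [0.   0.03 0.  ]
```

```bash
python3 -m jog '[[-1,[0,0,0.7],0],[-1,[0,0,1.4],0],[-1,[0,0,1.4],0]]' >/dev/null; python3 ok.py;  [ $(python3 -c "
from station import status
print(int(status.get_state()['force'][2]<0))") = 1 ] && python3 -m jog '[[-1,[0,0,0.7],0],[-1,[0,0,1.2],0],[-1,[0,0,1.2],0]]' >/dev/null; python3 ok.py
```

```text
-0.441 0.1904 [-0.  -1.1 -3.7] [-0.04 -0.02  0.  ]
-0.441 0.1892 [ 0.9 -0.4 -3.5] [ 0.   -0.05 -0.03]
```

```bash
python3 -m jog '[[-1,[0,0,0.5],0],[-1,[0,0,0.8],0],[-1,[0,0,0.8],0]]' >/dev/null; python3 ok.py || python3 -m jog '[[-1,[0,0,0.3],0],[-1,[0,0,0.5],0],[-1,[0,0,0.5],0]]' >/dev/null; python3 ok.py || python3 -m jog '[[-1,[0,0,0.4],0],[-1,[0,0,0.4],0],[-1,[0,0,0.4],0]]' >/dev/null; python3 ok.py
```

```text
-0.441 0.1884 [-0.2 -0.1 -4. ] [-0.01 -0.05 -0.01]
-0.441 0.1879 [ 0.1 -0.2 -3.8] [0.02 0.   0.02]
-0.441 0.1877 [ 0.8  0.  -1.9] [-0.07  0.09 -0.03]
```

The guard bottoms out at .1877, as predicted for fully home. Now release and retreat.

```bash
python3 -m jog '[[0,[0,0,0],0],[0,[0,0,0],0],[0,[0,0,0],0],[0,[0,0,0],0],[0,[0,0,-10],0],[0,[0,0,-30],0],[0,[0,0,-60],0],[0,[0,0,-100],0],[0,[-30,0,-110],0],[0,[-80,0,-110],0],[0,[-80,0,-110],0],[0,[-80,0,-110],0],[0,[-80,0,-110],0]]' && python3 - <<'E'
from h import *
f=grab("wrist");save(f,"w4.png")
E
```

```text
t: 20.5
eef_pos: [0.4206, 0.2666, 0.2976]
ee_rot: [3.141, -0.0, -0.442]
force: [0.4, -0.5, 0.2]
width: 0.044
gripper_force: 0.0
```

View pics/w4.png

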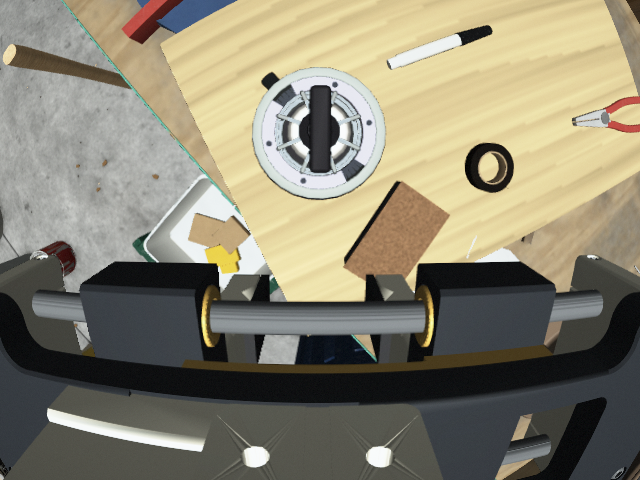

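The guard sits centred and upright in the lamp at (319,130). The handle points up the picture, turned clear of the slots at (290,95) and (352,172). The bystanders are undisturbed and the gripper is clear.

```bash
python3 -c "
from station import order
print(order.job_done())"
```

```text
the job is handed in; nothing more can be done
None
```

The guard is locked on the lamp: its lugs dropped into the notches about 42° clockwise from the slots, it is fully home and let go, the bystanders look undisturbed, and the job is handed in at about 20.5 s.

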